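# Close down the vibrating mixer: stop, stow the cups, hang up the ear defenders

### The job

The mixing run is over: first push the mixer's red stop lever right over to its far side, and handle no cup or ear defenders before that. Then move every blue-capped sample cup from the mixer's deck into a free pocket of the cream carousel, standing upright and fully down; their walls are thin, so never grip a cup with more than about 50 N. Hang all the ear defenders astride the steel bar, crown pad on the bar and one cup on each side, and let go; leave the lever over and do not shift the two bottles and the beaker at the back.

Things in the scene. Friction and masses are not known exactly. Their poses are not given: they have to be found in the camera images.
- muff_red: ear defenders with red cups, standing on the two cups (each 66 x 76 mm tall), arch upward; may be absent (None). 140 mm wide (own x), 66 deep (own y), 152 tall, 0.24 kg (varies). Origin at the underside, midway between the cups; z up through the crown. Between the cups a 66 mm gap in x, open below and along y. A 24 mm wide band slopes at 39 degrees from crown to cups.
- muff_red_crown (a point): centre of the underside of muff_red's crown, the peak of the arch inside, 123 mm above its origin; about 10 mm above the bar's axis when hung. The pad, a black block above it, is 44 mm (own x) by 24 mm (y), 123 to 152 mm above the origin: grip it across its 24 mm
- muff_yellow: ear defenders with yellow cups, standing on the two cups (each 66 x 76 mm tall), arch upward; may be absent (None). 140 mm wide (own x), 66 deep (own y), 152 tall, 0.24 kg (varies). Origin at the underside, midway between the cups; z up through the crown. Between the cups a 66 mm gap in x, open below and along y. A 24 mm wide band slopes at 39 degrees from crown to cups.
- muff_yellow_crown (a point): centre of the underside of muff_yellow's crown, the peak of the arch inside, 123 mm above its origin; about 10 mm above the bar's axis when hung. The pad, a black block above it, is 44 mm (own x) by 24 mm (y), 123 to 152 mm above the origin: grip it across its 24 mm
- muff_blue: ear defenders with blue cups, standing on the two cups (each 66 x 76 mm tall), arch upward; may be absent (None). 140 mm wide (own x), 66 deep (own y), 152 tall, 0.24 kg (varies). Origin at the underside, midway between the cups; z up through the crown. Between the cups a 66 mm gap in x, open below and along y. A 24 mm wide band slopes at 39 degrees from crown to cups.
- muff_blue_crown (a point): centre of the underside of muff_blue's crown, the peak of the arch inside, 123 mm above its origin; about 10 mm above the bar's axis when hung. The pad, a black block above it, is 44 mm (own x) by 24 mm (y), 123 to 152 mm above the origin: grip it across its 24 mm
- rail: fixed steel rail: two upright posts 160 mm tall at own y = -185 and +185 mm with round feet (radius 35 mm, 10 mm tall), carrying a horizontal bar along own y. Origin on the table under the bar's middle
- rail_mid (a point): middle of the bar, on its axis, 140 mm above the table; bar radius 8 mm, along own y; free length 169 mm to each side, up to grey end discs of radius 18 mm. Room for three defenders side by side, 110 mm apart
- mixer: fixed vibrating mixer, grey box 220 mm (own x) by 200 mm (own y), 66 mm tall. Origin on the table under its centre; its front (robot side) is -x. Its black rubber deck, 70 mm above the table, covers own x from -102 to +10 mm and y +-94 mm, with a steel lip to 80 mm; the cups stand on it. The red stop lever stands behind the deck
- stop (a joint): red stop lever of the mixer, 0 = leaning to the mixer's own -x (running), 1.0 = pushed right over to own +x (stopped). It stays where it is left; pushing its ball takes about 1 N; it starts between 0 and 0.2
- cup_a: thin-walled white sample cup with a blue cap, upright cylinder of diameter 50 mm, 80 mm tall, 0.12 kg (varies), closed; may be absent (None). Origin at the centre of its underside, z up; starts on the mixer's deck
- cup_b: thin-walled white sample cup with a blue cap, upright cylinder of diameter 50 mm, 80 mm tall, 0.12 kg (varies), closed; may be absent (None). Origin at the centre of its underside, z up; starts on the mixer's deck
- cup_c: thin-walled white sample cup with a blue cap, upright cylinder of diameter 50 mm, 80 mm tall, 0.12 kg (varies), closed; may be absent (None). Origin at the centre of its underside, z up; starts on the mixer's deck
- carousel: fixed round cream sample carousel, diameter 250 mm, low hub (42 mm above the table). Origin on the table under its centre. Five pockets lie 80 mm from its axis; two hold white-capped cups that are part of it (tops 100 mm above the table), three are free
- pocket_0 (a point): centre of the floor of a free pocket of the carousel, 20 mm above the table; a cup stands here, z up. The pocket is a collar of inner diameter 58 mm, outer 66 mm, whose rim is 45 mm above the table
- pocket_1 (a point): centre of the floor of a free pocket of the carousel, 20 mm above the table; a cup stands here, z up. The pocket is a collar of inner diameter 58 mm, outer 66 mm, whose rim is 45 mm above the table
- pocket_2 (a point): centre of the floor of a free pocket of the carousel, 20 mm above the table; a cup stands here, z up. The pocket is a collar of inner diameter 58 mm, outer 66 mm, whose rim is 45 mm above the table
- reagent_bottle: bystander: amber bottle, diameter 72 mm, 150 mm tall; origin at the centre of its underside
- wash_bottle: bystander: white bottle with red cap, diameter 64 mm, 160 mm tall; origin at the centre of its underside
- beaker: bystander: glass beaker, diameter 70 mm, 80 mm tall; origin at the centre of its underside
- stop_tip (a point): centre of the red ball (radius 13 mm) at the end of the stop lever, a rod of radius 5 mm. At joint value j it lies, in the mixer's own frame, about at x = 72 + 80 sin(j - 0.5) mm, y = 0, z = 88 + 80 cos(j - 0.5) mm

How it is judged:
On the way:
1. the stop lever is pushed over (value of joint stop above 0.85 rad), for 0.2 s.
At the end, for the whole second after the job is handed in: Lever beyond 0.85. Each defender present hangs at rest: pad underside within 30 mm of the bar axis sideways, 0 to 20 mm above it, between the end discs, tilt < 0.4 rad. Each cup present stands at rest in a free pocket: within 9 mm of its centre and 6 mm of its floor, tilt < 0.15 rad (value of joint stop above 0.85 rad and x of muff_red_crown in the frame of rail_mid between -0.03 and 0.03 m and y of muff_red_crown in the frame of rail_mid between -0.17 and 0.17 m and z of muff_red_crown in the frame of rail_mid between 0 and 0.02 m and angle between each of muff_red, muff_yellow, muff_blue's own z axis and vertical below 0.4 rad and linear speed of each of muff_red, muff_yellow, muff_blue, cup_a, cup_b, cup_c below 0.05 m/s and angular speed of each of muff_red, muff_yellow, muff_blue below 0.5 rad/s and x of muff_yellow_crown in the frame of rail_mid between -0.03 and 0.03 m and y of muff_yellow_crown in the frame of rail_mid between -0.17 and 0.17 m and z of muff_yellow_crown in the frame of rail_mid between 0 and 0.02 m and x of muff_blue_crown in the frame of rail_mid between -0.03 and 0.03 m and y of muff_blue_crown in the frame of rail_mid between -0.17 and 0.17 m and z of muff_blue_crown in the frame of rail_mid between 0 and 0.02 m and ((horizontal distance between cup_a and pocket_0 below 0.009 m and z of cup_a in the frame of pocket_0 below 0.006 m) or (horizontal distance between cup_a and pocket_1 below 0.009 m and z of cup_a in the frame of pocket_1 below 0.006 m) or (horizontal distance between cup_a and pocket_2 below 0.009 m and z of cup_a in the frame of pocket_2 below 0.006 m)) and angle between each of cup_a, cup_b, cup_c's own z axis and vertical below 0.15 rad and ((horizontal distance between cup_b and pocket_0 below 0.009 m and z of cup_b in the frame of pocket_0 below 0.006 m) or (horizontal distance between cup_b and pocket_1 below 0.009 m and z of cup_b in the frame of pocket_1 below 0.006 m) or (horizontal distance between cup_b and pocket_2 below 0.009 m and z of cup_b in the frame of pocket_2 below 0.006 m)) and ((horizontal distance between cup_c and pocket_0 below 0.009 m and z of cup_c in the frame of pocket_0 below 0.006 m) or (horizontal distance between cup_c and pocket_1 below 0.009 m and z of cup_c in the frame of pocket_1 below 0.006 m) or (horizontal distance between cup_c and pocket_2 below 0.009 m and z of cup_c in the frame of pocket_2 below 0.006 m))); the robot touches nothing.
It fails at once if a cup or ear defenders handled while the mixer still runs (value of joint stop below 0.5 rad and (contact force between the fingers and muff_red above 1 N or contact force between the fingers and muff_yellow above 1 N or contact force between the fingers and muff_blue above 1 N or contact force between the fingers and cup_a above 1 N or contact force between the fingers and cup_b above 1 N or contact force between the fingers and cup_c above 1 N)).
It fails at once if a thin-walled cup gripped with more than 50 N (over 110 N on the two fingers together) (contact force between the fingers and cup_a above 110 N or contact force between the fingers and cup_b above 110 N or contact force between the fingers and cup_c above 110 N).
It fails at once if a bottle or the beaker shifted (distance of any of reagent_bottle, wash_bottle, beaker from where it was at the start of the episode above 0.03 m).
Of cup_a, cup_b, cup_c only 2 to 3 are there at a start; the rules pass over those that are not, and their reading is None.
Of muff_red, muff_yellow, muff_blue only 2 to 3 are there at a start; the rules pass over those that are not, and their reading is None.
At some moment in a run one of muff_red, muff_yellow, muff_blue may be knocked a few centimetres aside while the robot is not near it.
It also fails if it takes over 210 s, if anything falls off the work surface, if the arm or the gripper's body presses on something with over 40 N, if the wrist force passes 120 N, or if a joint passes its speed limit or range.

### The arm

A 6-joint arm with a two-finger parallel gripper is mounted at the origin on the work surface. World frame = base frame: x ahead of the robot, y to its left, z up, the work surface at z = 0. Lengths are in m, angles in rad, forces in N, time in s.
With the tool pointing down it reaches from about 0.325 to 0.925 m from the base axis. Payload 3.1 kg.
Tool frame: the origin (TCP) lies on the mounting face of the last link; the fingertips stand 173 mm ahead of it and the grasp point (between the pads) lies 155 mm ahead of it (ctrl.tcp_to_grasp is the distance from the TCP to the grasp point, in m); z points along the fingers, y is the line along which they close (so a half turn about z gives the same grasp; the last joint's range is limited). The gripper opens to 85 mm and grips with 20 to 120 N. Pads are 22 mm wide; open, the fingers measure 114 mm over their backs; the gripper's body (76 mm by 85 mm) begins 54 mm behind the grasp point. The pads swing forward as they close: fully open they stand 13 mm farther back than shut.
Start: joints at [-1.347, 0.217, 1.613, -0, 1.311, -0.112], TCP at [0.206, -0.59, 0.405] pointing down, gripper open.
Joint ranges: [-2.75, 2.75], [-0.78, 2.1], [0.31, 2.55], [-1.13, 4.27], [0.13, 2.63], [-2.58, 2.58]. Speed limits (rad/s): [2.79, 2.79, 3.14, 3.14, 3.14, 3.14].

### API

Orientations are given as a unit quaternion [w, x, y, z].
In Python, from plant import ctrl gives the robot as it stands. The module is installed in compiled form; this text tells all that it offers.
- The arm moves only by the tool step_arm, never from a script. Its argument "increments" is one flat list of numbers, 5 for each row, row after row: the opening, from 0 (shut) to 1 (fully open), then the shift along the tool's x, y, z as a fraction of full scale, then the turn about the tool's z as a fraction of full scale. A call has 1 to 8 rows; each row shifts and turns the commanded pose from where the row before left it, along the tool's axes as they then stand; what a row does not reach is not made up. Full scale, the value 1, is 40 mm for a shift and 0.15 rad for a turn. A row lasts 1/10 s, in which the tool goes at most 50 mm and 8.59 degrees, less where a joint would pass 70% of its speed; a pose out of reach is approached as far as the arm can. A call with a number of a shift or a turn outside -1 to 1 is refused whole. A call with a gripper value outside its range is refused whole. The fingers move at their own pace and stop on an object; "newtons" is the grip in N (left out, the last holds). Time passes only in rows, so rows that do not move let the fingers close. It gives the time, the measured TCP pose, the force, the opening and the grip force at its end, in the units of the state.
- ctrl.read_state(): the state, without advancing time (a new reading comes with each control period).
- ctrl.camera(name): name is "side" or "top" or "wrist"; returns a dict with "image" (420x560x3 uint8, red, green, blue), "intrinsics" (3x3 intrinsics, pixels), "k1" (the pictures are not rectified: a ray, as slopes to the right and down, at radius r is drawn at 1 + k1 r^2 times it, then the intrinsics apply), "rvec" (rotation vector, rad) and "tvec" (3), from world to camera coordinates, as OpenCV has them. Camera axes: x right, y down, z forward; pixel columns grow to the right and rows downward; lengths in m; the calibration is good to about 2 mm. A picture is of the moment at which its call begins. There is no depth.
- ctrl.close_job(): hands the job in; it is judged then, once.
Trained networks look in a picture, given as the dict that the camera call returned (one of the last four; its "shot" number tells which), for a name from the list of things; names that differ only in an ending like _2 or _b are one class to them, and where a whole thing is asked for, a point or a joint stands for the part that bears it (a point fixed in the world has none). Each returns a list of dicts, best first, with "confidence" (0 to 1); they miss things now and then, are a little off and sometimes report something else, mostly with a low value. They report only what shows in the picture. A call takes as long as a camera call.
- ctrl.search_frame(name, picture): "location" ([row, column] in pixels, amid what is visible of it).
- ctrl.cut_out(name, picture): "mask" (420x560 bool, what is visible of it) and "location" ([row, column] in pixels, amid what is visible of it).
The state is a dict: "t": time; "joint_pos": joint angles; "qd": joint speeds; "joint_efforts": joint torques, N m; "eef_pos": TCP position; "eef_rot": TCP orientation; "force": force on the tool from outside, world axes, zero at the start; "wrist_torque": the same for the moment, N m; "finger_gap": finger opening in m; "grip_force": force on a finger pad.
Only numpy, scipy, OpenCV 4.12 (cv2) and the standard library are available. Lean on these libraries where they do the work, as an engineer would, in place of code of your own. Each camera call takes 0.05 s, during which the arm holds its last target. There are 200 camera calls.

## Working session

There is one attempt and no reset: what is moved stays moved. The work goes in short steps, Python scripts to look and compute and a tool call to move; the robot and the scene stay as the last step left them, time stands still between calls to the robot, and variables do not carry over. Pictures are saved under pics/ and viewed, at most 14 in all, crops included, and the job is handed in when it is done.

Besides the shell and the picture viewer there is one more tool, called after "Call:" as name(argument=value, ...) on one line, values as JSON. step_arm: Moves the arm, as the interface text tells. Its arguments: {"type":"object","properties":{"increments":{"type":"array","items":{"type":"number","minimum":-1,"maximum":1}},"newtons":{"type":"number"}},"required":["increments"]}

```bash
mkdir -p pics; cat > h.py <<'E'
import numpy as np, cv2
from plant import ctrl
def cam(n): return ctrl.camera(n)
def save(p,f): cv2.imwrite('pics/'+f,p['image'][:,:,::-1])
def ray(p,rc):
    K=np.array(p['intrinsics']);k=np.array([p['k1'],0,0,0,0],float)
    u=cv2.undistortPoints(np.array([[[rc[1],rc[0]]]],float),K,k)[0,0]
    R=cv2.Rodrigues(np.array(p['rvec'],float))[0];t=np.array(p['tvec'],float).ravel()
    return -R.T@t, R.T@np.array([u[0],u[1],1.])
def at(p,rc,z):
    o,d=ray(p,rc);return o+d*(z-o[2])/d[2]
def proj(p,X):
    x=cv2.projectPoints(np.array(X,float).reshape(-1,1,3),np.array(p['rvec'],float),np.array(p['tvec'],float),np.array(p['intrinsics'],float),np.array([p['k1'],0,0,0,0],float))[0].reshape(-1,2)
    return x[:,::-1]
def tri(obs):
    A=np.zeros((3,3));b=np.zeros(3)
    for p,rc in obs:
        o,d=ray(p,rc);d=d/np.linalg.norm(d);M=np.eye(3)-np.outer(d,d);A+=M;b+=M@o
    return np.linalg.solve(A,b)
E
python3 - <<'E'
from h import *
np.set_printoptions(precision=3,suppress=True)
T=cam('top');S=cam('side');save(T,'top0.png');save(S,'side0.png')
for p,nm in((T,'top'),(S,'side')):
    print(nm,'cam at',ray(p,(0,0))[0])
    for n in['muff_red','muff_yellow','muff_blue','muff_red_crown','muff_yellow_crown','muff_blue_crown','rail','rail_mid','mixer','stop_tip','cup_a','carousel','pocket_0','reagent_bottle','wash_bottle','beaker']:
        try:
            print(n,[(np.round(r['location']).tolist(),round(r['confidence'],2)) for r in ctrl.search_frame(n,p)][:6])
        except Exception as e: print(n,e)
print(ctrl.read_state())
E
```

```text
top cam at [0.428 0.02  1.381]
muff_red [([252.0, 269.0], 0.67), ([240.0, 122.0], 0.5)]
muff_yellow [([239.0, 122.0], 0.7)]
muff_blue [([260.0, 320.0], 0.63)]
muff_red_crown [([253.0, 268.0], 0.56), ([237.0, 122.0], 0.56), ([190.0, 270.0], 0.44)]
muff_yellow_crown [([264.0, 207.0], 0.81)]
muff_blue_crown [([260.0, 322.0], 0.81)]
rail [([189.0, 268.0], 0.83), ([252.0, 269.0], 0.58)]
rail_mid [([191.0, 268.0], 0.67), ([262.0, 206.0], 0.3)]
mixer [([228.0, 397.0], 0.69)]
stop_tip [([214.0, 420.0], 0.45)]
cup_a [([254.0, 441.0], 0.83), ([255.0, 414.0], 0.78)]
carousel [([239.0, 124.0], 0.75), ([252.0, 268.0], 0.73)]
pocket_0 [([241.0, 123.0], 0.84)]
reagent_bottle [([226.0, 398.0], 0.69), ([167.0, 147.0], 0.65)]
wash_bottle [([164.0, 385.0], 0.9), ([258.0, 324.0], 0.7), ([240.0, 123.0], 0.53)]
beaker [([136.0, 264.0], 0.72)]
side cam at [ 0.292 -1.226  1.07 ]
muff_red [([220.0, 256.0], 0.85), ([197.0, 222.0], 0.34)]
muff_yellow [([192.0, 227.0], 0.73), ([286.0, 309.0], 0.69)]
muff_blue [([254.0, 238.0], 0.78)]
muff_red_crown [([223.0, 252.0], 0.94)]
muff_yellow_crown [([193.0, 224.0], 0.
[... 290 characters left out ...]
0], 0.66)]
carousel [([167.0, 242.0], 0.58)]
pocket_0 [([166.0, 247.0], 0.81)]
reagent_bottle [([158.0, 294.0], 0.77), ([164.0, 244.0], 0.57)]
wash_bottle [([165.0, 242.0], 0.72), ([282.0, 351.0], 0.63)]
beaker [([209.0, 340.0], 0.86)]
{'t': 1.7, 'joint_pos': array([-1.347,  0.217,  1.613, -0.   ,  1.311, -0.112]), 'qd': array([ 0.001,  0.   , -0.001, -0.001,  0.   , -0.001]), 'joint_efforts': array([ -0.001, -39.687, -30.424,  -0.   ,   0.001,  -0.   ]), 'eef_pos': array([ 0.206, -0.59 ,  0.405]), 'eef_rot': array([ 0.   ,  0.986,  0.167, -0.   ]), 'force': array([ 0.63 , -0.268,  0.792]), 'wrist_torque': array([-0.015, -0.009, -0.03 ]), 'grip_force': 0.0, 'finger_gap': 0.08510514908745623}
```

View pics/top0.png

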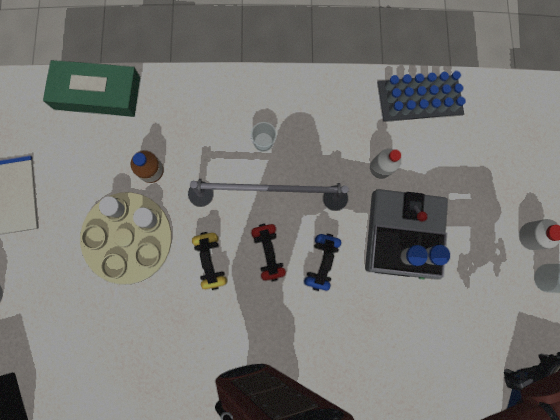

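View pics/side0.png

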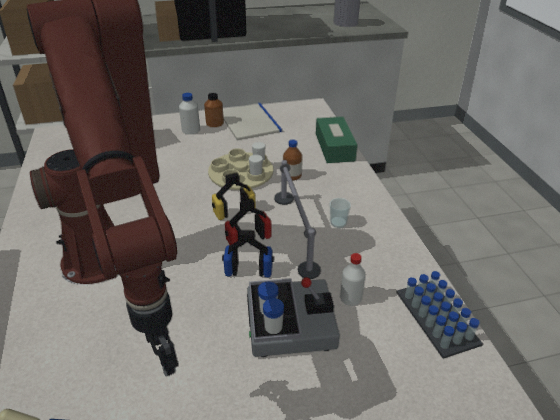

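The top view shows the mixer (220,408) with two cups at (254,417) and (254,440). Its lever ball is at (215,422), the rail runs (187,195)–(189,347), and the three muffs are yellow (262,209), red (252,268) and blue (261,322). The carousel is at (238,125), with free pockets at (237,94), (265,114) and (253,148).

```bash
python3 - <<'E'
from h import *
np.set_printoptions(precision=3,suppress=True)
T=cam('top');S=cam('side')
im=T['image']
cv2.imwrite('pics/topz.png',cv2.resize(im[150:300,185:460,::-1],(800,436),interpolation=cv2.INTER_CUBIC))
hsv=cv2.cvtColor(im,cv2.COLOR_RGB2HSV)
def blobs(h0,h1,s,v,box):
    m=((hsv[...,0]>=h0)&(hsv[...,0]<=h1)&(hsv[...,1]>s)&(hsv[...,2]>v)).astype(np.uint8)
    mm=np.zeros_like(m);r0,r1,c0,c1=box;mm[r0:r1,c0:c1]=m[r0:r1,c0:c1]
    n,l,st,ce=cv2.connectedComponentsWithStats(mm)
    return [(ce[i][::-1],st[i][4]) for i in range(1,n) if st[i][4]>15]
for nm,a in dict(yel=(18,35,120,70),blue=(105,130,120,50)).items():
    print(nm)
    for c,n in blobs(*a,(200,300,180,460)): print(c,n,'z.06',at(T,c,.06)[:2],'z.15',at(T,c,.15)[:2])
hs=hsv.copy();hsv[...,0]=(hs[...,0].astype(int)+30)%180
print('red')
for c,n in blobs(20,38,130,50,(200,300,180,460)): print(c,n,'z.06',at(T,c,.06)[:2],'z.165',at(T,c,.165)[:2])
print('mixer corners')
for c in[(191,374),(195,447),(277,443),(270,366)]: print(c,at(T,c,.066)[:2])
print('rail ends',at(T,(186,192),.14)[:2],at(T,(189,349),.14)[:2])
for c in[(237,94),(265,114),(253,148)]: print('pocket',at(T,c,.045)[:2])
r=ctrl.cut_out('carousel',T)[0]; m=r['mask'];rc=np.argwhere(m);print(len(rc),rc.min(0),rc.max(0),at(T,r['location'],.04)[:2])
print('tip tri',tri([(T,(214.5,421.5)),(S,(284,307))]))
for n in['muff_red','muff_yellow','muff_blue']:
    r=ctrl.search_frame(n+'_crown',S)[0]['location'];print(n,r,at(S,r,.14)[:2])
E
```

```text
yel
[238.061 204.165] 164 z.06 [0.513 0.158] z.15 [0.507 0.149]
[282.739 213.688] 176 z.06 [0.398 0.132] z.15 [0.4   0.125]
blue
[239.591 327.608] 171 z.06 [ 0.509 -0.163] z.15 [ 0.503 -0.151]
[255.156 416.806] 340 z.06 [ 0.467 -0.4  ] z.15 [ 0.464 -0.371]
[254.698 439.139] 331 z.06 [ 0.467 -0.461] z.15 [ 0.465 -0.428]
[283.566 316.604] 182 z.06 [ 0.395 -0.133] z.15 [ 0.397 -0.123]
red
[215.937 421.506] 79 z.06 [ 0.571 -0.417] z.165 [ 0.559 -0.382]
[229.711 262.855] 159 z.06 [0.535 0.006] z.165 [0.526 0.007]
[274.19 272.81] 158 z.06 [ 0.42 -0.02] z.165 [ 0.42  -0.017]
mixer corners
(191, 374) [ 0.637 -0.289]
(195, 447) [ 0.626 -0.488]
(277, 443) [ 0.409 -0.467]
(270, 366) [ 0.429 -0.262]
rail ends [0.637 0.182] [ 0.63  -0.208]
pocket [0.516 0.453]
pocket [0.442 0.397]
pocket [0.474 0.307]
6513 [193  80] [284 171] [0.515 0.37 ]
tip tri [ 0.563 -0.387  0.151]
muff_red [222.2, 255.7] [ 0.486 -0.105]
muff_yellow [195.4, 222.1] [0.409 0.049]
muff_blue [257.8, 242.0] [ 0.422 -0.245]
```

View pics/topz.png

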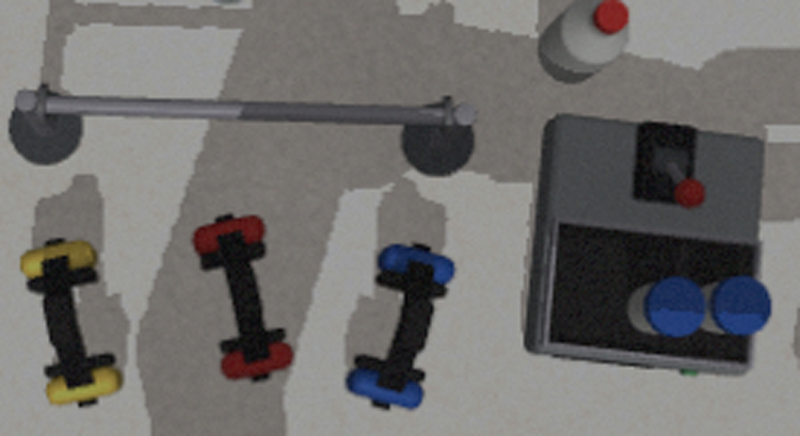

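```bash
cat >> h.py <<'E'
import sys
np.set_printoptions(precision=3,suppress=True)
def pose():
    s=ctrl.read_state();q=s['eef_rot']
    from scipy.spatial.transform import Rotation as Ro
    R=Ro.from_quat([q[1],q[2],q[3],q[0]]).as_matrix()
    return s,R
def plan(*targets):
    """targets: (x,y,z of grasp point, yaw of tool x or None); prints units: turn first, then shift"""
    s,R=pose();g=s['eef_pos']+R[:,2]*ctrl.tcp_to_grasp;yaw=np.arctan2(R[1,0],R[0,0])
    print('t %.1f grasp'%s['t'],g,'yaw %.3f q6 %.2f gap %.3f'%(yaw,s['joint_pos'][5],s['finger_gap']),'tilt z',R[:,2])
    for x,y,z,w in targets:
        if w is None: w=yaw
        d=np.array([x,y,z])-g;c,n=np.cos(w),np.sin(w)
        print('turn %.2f  shift x %.2f y %.2f z %.2f'%((yaw-w)/.15,(c*d[0]+n*d[1])/.04,(n*d[0]-c*d[1])/.04,-d[2]/.04))
        g=np.array([x,y,z]);yaw=w
E
python3 -c "
from h import *
plan((.515,-.379,.25,-.11),(.515,-.379,.172,-.11),(.61,-.389,.172,-.11))"
```

```text
t 2.0 grasp [ 0.206 -0.59   0.25 ] yaw 0.336 q6 -0.11 gap 0.085 tilt z [-0.  0. -1.]
turn 2.97  shift x 7.10 y -6.09 z -0.00
turn 0.00  shift x 0.00 y -0.00 z 1.95
turn 0.00  shift x 2.39 y -0.01 z -0.00
```

Call:
step_arm(increments=[0,0,0,0,0.75,0,0,0,0,0.75,0,0,0,0,0.75,0,0,0,0,0.72,0,0.71,-0.61,0,0,0,0.71,-0.61,0,0,0,0.71,-0.61,0,0,0,0.71,-0.61,0,0], newtons=25)

```text
t: 2.8
eef_pos: [0.3305, -0.5047, 0.4048]
eef_rot: [0.0, 0.998, -0.055, 0.0]
force: [0.7, 0.1, 0.5]
finger_gap: 0.0001
grip_force: 0.0
```

Call:
step_arm(increments=[0,0.71,-0.61,0,0,0,0.71,-0.61,0,0,0,0.71,-0.61,0,0,0,0.71,-0.61,0,0,0,0.71,-0.61,0,0,0,0.71,-0.6,0,0,0,0,0,0,0,0,0,0,0,0])

```text
t: 3.6
eef_pos: [0.5155, -0.3785, 0.4046]
eef_rot: [0.0, 0.999, -0.054, -0.0]
force: [-0.8, -0.4, 0.2]
finger_gap: 0.0001
grip_force: 0.0
```

```bash
python3 -c "
from h import *
plan((.515,-.379,.172,-.11))
W=cam('wrist');save(W,'w1.png')
for n in ['stop_tip','cup_a']: print(n,[(r['location'],r['confidence'],at(W,r['location'],.15)) for r in ctrl.search_frame(n,W)])
"
```

```text
t 3.6 grasp [ 0.515 -0.379  0.25 ] yaw -0.108 q6 0.94 gap 0.000 tilt z [-0.001 -0.    -1.   ]
turn 0.02  shift x -0.01 y 0.01 z 1.95
stop_tip [([141.8, 284.5], 0.6, array([ 0.563, -0.384,  0.15 ])), ([79.0, 64.8], 0.35, array([ 0.611, -0.266,  0.15 ]))]
cup_a [([269.2, 360.2], 0.8, array([ 0.478, -0.424,  0.15 ])), ([249.0, 282.9], 0.75, array([ 0.497, -0.376,  0.15 ])), ([77.8, 65.3], 0.37, array([ 0.611, -0.266,  0.15 ]))]
```

View pics/w1.png

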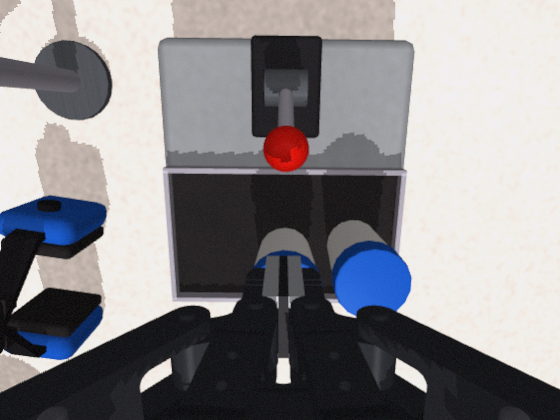

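The wrist view shows the lever ball at (148,286), straight ahead of the fingers, and the two cups behind and right at (255,285) and (281,372). Next I descend and push.

Call:
step_arm(increments=[0,0,0,0.65,0,0,0,0,0.65,0,0,0,0,0.65,0,0,0.3,0,0,0,0,0.4,0,0,0,0,0.4,0,0,0,0,0.4,0,0,0,0,0.4,0,0,0])

```text
t: 4.55
eef_pos: [0.5914, -0.3887, 0.3289]
eef_rot: [0.001, 0.998, -0.055, 0.001]
force: [-1.2, 0.5, -0.1]
finger_gap: 0.0001
grip_force: 0.5
```

Call:
step_arm(increments=[0,0.2,0,0,0,0,0.2,0,0,0,0,0.1,0,0,0,0,0,0,0,0])

```text
t: 4.95
eef_pos: [0.6105, -0.3898, 0.3269]
eef_rot: [0.0, 0.998, -0.055, 0.0]
force: [-0.5, 0.2, -0.1]
finger_gap: -0.0001
grip_force: 0.1
```

```bash
python3 -c "
from h import *
plan((.6,-.39,.172,-.11))
T=cam('top');S=cam('side');W=cam('wrist')
o=[]
for p,l in((T,'T'),(S,'S'),(W,'W')):
  r=ctrl.search_frame('stop_tip',p);print(l,[(x['location'],x['confidence']) for x in r],at(p,r[0]['location'],.158) if r else 0)
"
```

```text
t 5.0 grasp [ 0.61  -0.39   0.172] yaw -0.110 q6 1.02 gap -0.000 tilt z [ 0. -0. -1.]
turn 0.00  shift x -0.26 y 0.03 z 0.01
T [([260.4, 320.3], 0.39), ([221.8, 381.0], 0.3)] [ 0.453 -0.131  0.158]
S [] 0
W [([226.6, 288.4], 0.78)] [ 0.633 -0.394  0.158]
```

Call:
step_arm(increments=[0,0.1,0,0,0,0,0.1,0,0,0,0,0,0,0,0])

```text
t: 5.55
eef_pos: [0.6144, -0.3905, 0.3267]
eef_rot: [-0.002, 0.998, -0.055, -0.009]
force: [-18.3, 2.9, 10.1]
finger_gap: -0.0002
grip_force: 9.1
```

Call:
step_arm(increments=[0,-0.4,0,0,0,0,-0.6,0,-0.5,0,0,-0.7,0,-0.7,0,0,-0.7,0,-0.7,0,0,-0.7,0,-0.5,0,0,-0.7,0,0,0,0,-0.7,0,0,0,0,0,0,0,0])

```text
t: 6.35
eef_pos: [0.437, -0.3703, 0.423]
eef_rot: [-0.0, 0.998, -0.056, -0.001]
force: [-0.1, -0.7, -0.6]
finger_gap: 0.0004
grip_force: 0.0
```

```bash
python3 -c "
from h import *
plan((.465,-.428,.25,1.3))
T=cam('top');W=cam('wrist');save(W,'w2.png')
for p,l in((T,'T'),(W,'W')):
  r=ctrl.search_frame('stop_tip',p);print(l,[(x['location'],x['confidence'],at(p,x['location'],.158)[:2]) for x in r])
  r=ctrl.cut_out('cup_a',p);print(l,[(x['location'],x['confidence'],at(p,x['location'],.11)[:2]) for x in r])
"
```

```text
t 6.3 grasp [ 0.437 -0.37   0.268] yaw -0.112 q6 0.86 gap 0.000 tilt z [-0.001  0.    -1.   ]
turn -9.41  shift x -1.20 y 1.06 z 0.46
T [([190.1, 421.7], 0.52, array([ 0.625, -0.388]))]
T [([254.9, 415.3], 0.92, array([ 0.466, -0.38 ])), ([249.1, 435.0], 0.71, array([ 0.48 , -0.433]))]
W []
W [([172.2, 282.1], 0.65, array([ 0.459, -0.372])), ([156.5, 366.3], 0.61, array([ 0.464, -0.436]))]
```

View pics/w2.png

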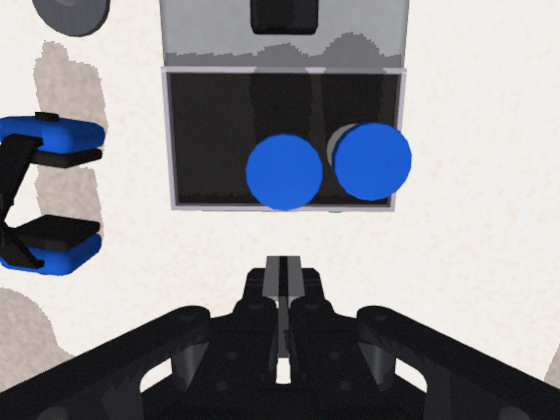

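The wrist view shows the deck clear of the lever, with cup caps at (172,284) and (161,371). I'll fit the cap circles.

```bash
cat >> h.py <<'E'
def caps(p,z=.15,amin=1500,hue=(105,130)):
    h=cv2.cvtColor(p['image'],cv2.COLOR_RGB2HSV)
    m=((h[...,0]>=hue[0])&(h[...,0]<=hue[1])&(h[...,1]>120)&(h[...,2]>60)).astype(np.uint8)
    n,l,st,ce=cv2.connectedComponentsWithStats(m);out=[]
    for i in range(1,n):
        if st[i][4]<amin: continue
        c=max(cv2.findContours((l==i).astype(np.uint8),cv2.RETR_EXTERNAL,cv2.CHAIN_APPROX_NONE)[0],key=len)[:,0]
        P=np.array([at(p,(v,u),z)[:2] for u,v in c])
        (x,y),r=cv2.minEnclosingCircle(P.astype(np.float32));out.append((x,y,r));print('cap',st[i][4],'%.4f %.4f r %.4f'%(x,y,r),'pix',ce[i][::-1])
    return out
E
python3 -c "
from h import *
W=cam('wrist');caps(W)
plan((.465,-.436,.25,1.46),(.465,-.436,.125,1.46))
"
```

```text
cap 2666 0.5045 -0.2309 r 0.0334 pix [134.585  55.048]
cap 4951 0.4657 -0.4299 r 0.0262 pix [163.556 371.098]
cap 4766 0.4653 -0.3741 r 0.0258 pix [174.038 283.877]
cap 1624 0.4311 -0.2091 r 0.0367 pix [259.041  60.877]
t 6.7 grasp [ 0.44  -0.371  0.268] yaw -0.109 q6 0.86 gap -0.000 tilt z [ 0.  0. -1.]
turn -10.46  shift x -1.55 y 0.80 z 0.45
turn 0.00  shift x 0.00 y 0.00 z 3.12
```

Call:
step_arm(increments=[1,0,0,0,-0.93,1,0,0,0,-0.93,1,0,0,0,-0.93,1,0,0,0,-0.93,1,0,0,0,-0.93,1,0,0,0,-0.93,1,0,0,0,-0.93,1,0,0,0,-0.93])

```text
t: 7.5
eef_pos: [0.4401, -0.3708, 0.4224]
eef_rot: [-0.0, 0.875, 0.485, 0.0]
force: [0.1, 0.5, -0.5]
finger_gap: 0.0855
grip_force: 0.0
```

Call:
step_arm(increments=[1,0,0,0,-0.93,1,0,0,0,-0.93,1,0,0,0,-0.93,1,0,0,0,-0.93,1,-0.7,0.3,0,0,1,-0.7,0.3,0,0,1,0,0,0,0,1,0,0,0,0])

```text
t: 8.3
eef_pos: [0.4635, -0.4272, 0.422]
eef_rot: [-0.001, 0.709, 0.705, 0.0]
force: [-0.2, -0.3, -0.2]
finger_gap: 0.0856
grip_force: 0.0
```

```bash
python3 -c "
from h import *
plan((.4655,-.4297,.125,1.571))
"
```

```text
t 8.3 grasp [ 0.463 -0.427  0.267] yaw 1.564 q6 -0.85 gap 0.086 tilt z [-0.001  0.001 -1.   ]
turn -0.05  shift x -0.07 y 0.05 z 3.56
```

Call:
step_arm(increments=[1,-0.07,0.05,0,-0.05,1,0,0,0.7,0,1,0,0,0.7,0,1,0,0,0.7,0,1,0,0,0.7,0,1,0,0,0.5,0,1,0,0,0.25,0,1,0,0,0,0])

```text
t: 9.1
eef_pos: [0.4645, -0.4286, 0.279]
eef_rot: [-0.002, 0.707, 0.708, 0.0]
force: [-0.7, 0.8, 0.2]
finger_gap: 0.0851
grip_force: 0.0
```

Call:
step_arm(increments=[0.4,0,0,0,0,0.4,0,0,0,0,0.4,0,0,0,0,0.4,0,0,0,0,0.4,0,0,0,0,0.4,0,0,0,0], newtons=25)

```text
t: 9.7
eef_pos: [0.4655, -0.4304, 0.2827]
eef_rot: [0.002, 0.707, 0.707, -0.0]
force: [-0.8, 0.2, 6.1]
finger_gap: 0.0494
grip_force: 26.4
```

Call:
step_arm(increments=[0.4,0,0,-0.3,0,0.4,0,0,-0.6,0,0.4,0,0,-0.8,0,0.4,0,0,-0.9,0,0.4,0,0,-0.9,0,0.4,0.3,0,-0.8,0,0.4,0.6,0,0,0,0.4,0.8,0,0,0])

```text
t: 10.5
eef_pos: [0.4648, -0.3619, 0.4549]
eef_rot: [0.002, 0.707, 0.707, -0.0]
force: [0.6, 0.5, -1.1]
finger_gap: 0.0494
grip_force: 26.2
```

Call:
step_arm(increments=[0.4,0.9,0,0,0,0.4,0.9,0,0,0,0.4,0.9,0,0,0,0.4,0.9,0,0,0,0.4,0.9,0,0,0,0.4,0.9,0,0,0,0.4,0.9,0,0,0,0.4,0.9,0,0,0])

```text
t: 11.3
eef_pos: [0.464, -0.0722, 0.4527]
eef_rot: [-0.0, 0.707, 0.707, -0.0]
force: [0.5, 0.6, -1.1]
finger_gap: 0.0493
grip_force: 26.2
```

Call:
step_arm(increments=[0.4,0.9,0,0,0,0.4,0.9,0,0,0,0.4,0.9,0,0,0,0.4,0.9,0,0,0,0.4,0.8,0,0,0,0.4,0.5,0,0,0,0.4,0.2,0,0,0,0.4,0,0,0,0])

```text
t: 12.1
eef_pos: [0.4641, 0.1309, 0.4526]
eef_rot: [-0.0, 0.706, 0.708, -0.0]
force: [0.6, -1.3, -1.1]
finger_gap: 0.0498
grip_force: 26.2
```

```bash
python3 -c "
from h import *
plan((.442,.397,.25,1.27))
W=cam('wrist');save(W,'w3.png')
print(ctrl.read_state()['grip_force'])
for n in('carousel','pocket_0'):
  r=ctrl.cut_out(n,W);print([(x['location'],x['confidence'],at(W,x['location'],.045)[:2]) for x in r])
"
```

```text
t 12.1 grasp [0.464 0.131 0.298] yaw 1.574 q6 0.13 gap 0.050 tilt z [-0.001 -0.    -1.   ]
turn 2.02  shift x 6.19 y -2.50 z 1.20
26.203418970108032
[([17.6, 339.8], 0.94, array([0.515, 0.278]))]
[([20.8, 335.0], 0.79, array([0.511, 0.275]))]
```

View pics/w3.png

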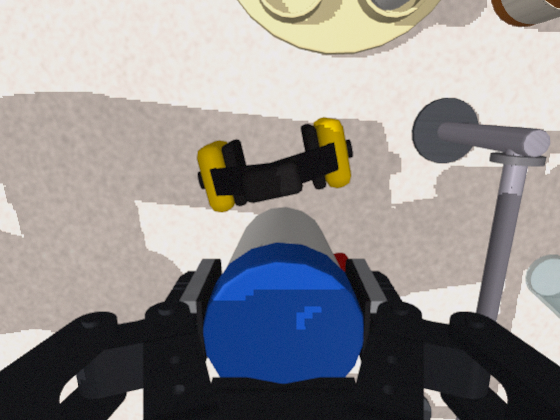

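The view shows the yellow muff at (175,275), a rail post at right, and the carousel edge at the top. I'll move further in +y.

Call:
step_arm(increments=[0.4,0.6,0,0,0,0.4,0.8,0,0,0,0.4,0.8,0,0,0,0.4,0.8,0,0,0,0.4,0.5,0,0,0,0.4,0,0,0,0,0.4,0,0,0,0])

```text
t: 12.95
eef_pos: [0.4646, 0.2694, 0.4525]
eef_rot: [0.0, 0.707, 0.707, -0.001]
force: [-0.0, 0.3, -1.8]
finger_gap: 0.0493
grip_force: 26.2
```

```bash
python3 -c "
from h import *
plan((.442,.397,.25,1.27))
W=cam('wrist');save(W,'w4.png')
for X in((.516,.453),(.442,.397),(.474,.307)): print(proj(W,[(*X,.045)]))
"
```

```text
t 12.9 grasp [0.465 0.269 0.298] yaw 1.571 q6 0.39 gap 0.049 tilt z [-0.    -0.001 -1.   ]
turn 2.01  shift x 2.88 y -1.48 z 1.19
[[-28.449 341.67 ]]
[[ 40.317 258.783]]
[[139.564 292.839]]
```

View pics/w4.png

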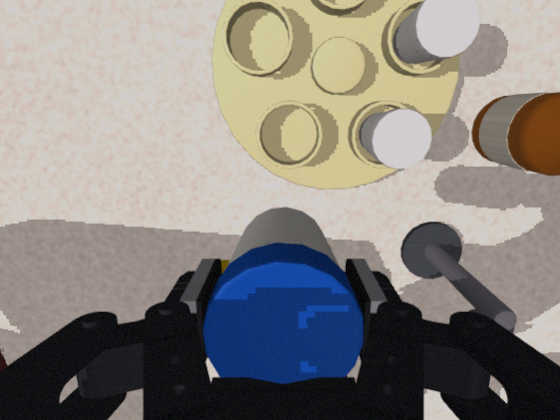

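The wrist view shows free pockets at (135,289), (39,259) and (0,340 partly), the hub at (65,338), and fixed cups at (138,395) and (28,440).

```bash
python3 -c "
from h import *
from scipy.optimize import least_squares
W=cam('wrist')
p2=at(W,(134.5,289.5),.045)[:2];p1=at(W,(38.5,259.5),.045)[:2];h=at(W,(65.5,338.5),.042)[:2]
print(p1,p2,h,np.linalg.norm(p1-p2),np.linalg.norm(p1-h),np.linalg.norm(p2-h))
# fit carousel center/angle
def f(v):
  c=v[:2];a=v[2]
  q=lambda k:c+.08*np.array([np.cos(a+k),np.sin(a+k)])
  s=np.deg2rad(72)
  return np.r_[q(0)-p1,q(s)-p2,c-h]
r=least_squares(f,[.505,.378,2.85]);print(r.x,r.fun)
c=r.x[:2];im=W['image'].copy()
im=cv2.resize(im[:200,200:480],None,fx=2.8,fy=2.8,interpolation=cv2.INTER_CUBIC)
for k in(0,72,-72):
  a=r.x[2]+np.deg2rad(k);q=c+.08*np.array([np.cos(a),np.sin(a)]);print('pocket',k,q)
  for rr,z,col in((.033,.045,(255,0,0)),(.029,.045,(0,0,255))):
    P=proj(W,[(q[0]+rr*np.cos(t),q[1]+rr*np.sin(t),z) for t in np.linspace(0,6.28,40)])
    cv2.polylines(im,[np.int32((P[:,::-1]-[200,0]+.5)*2.8)],True,col,1)
P=proj(W,[(c[0]+.125*np.cos(t),c[1]+.125*np.sin(t),.02) for t in np.linspace(0,6.28,80)])
cv2.imwrite('pics/ov.png',im[:,:,::-1])
"
```

```text
[0.443 0.398] [0.471 0.312] [0.517 0.375] 0.091080144695412 0.07744172037844317 0.07857055776962577
[0.518 0.375 2.831] [-0.001  0.001  0.    -0.001  0.001 -0.   ]
pocket 0 [0.442 0.4  ]
pocket 72 [0.471 0.31 ]
pocket -72 [0.517 0.455]
```

View pics/ov.png

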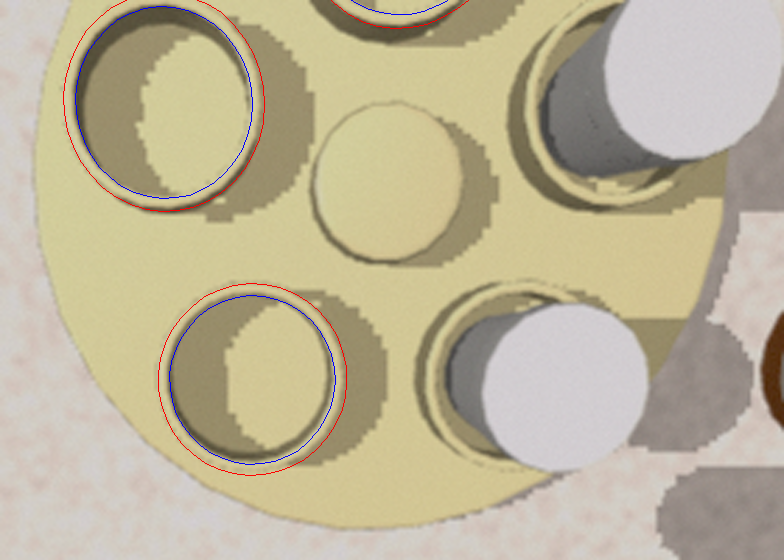

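```bash
python3 -c "
from h import *
plan((.442,.400,.30,1.26),(.442,.400,.12,1.26),(.442,.400,.079,1.26))
"
```

```text
t 13.1 grasp [0.465 0.269 0.298] yaw 1.570 q6 0.40 gap 0.049 tilt z [-0.    -0.001 -1.   ]
turn 2.07  shift x 2.95 y -1.54 z -0.05
turn 0.00  shift x 0.00 y 0.00 z 4.50
turn 0.00  shift x 0.00 y 0.00 z 1.02
```

Call:
step_arm(increments=[0.4,0,0,0,0.69,0.4,0,0,0,0.69,0.4,0,0,0,0.69,0.4,0.75,-0.4,0,0,0.4,0.75,-0.4,0,0,0.4,0.75,-0.4,0,0,0.4,0.7,-0.34,0,0,0.4,0,0,0,0])

```text
t: 13.85
eef_pos: [0.4413, 0.403, 0.4527]
eef_rot: [-0.001, 0.807, 0.59, 0.0]
force: [-0.3, -0.1, -1.1]
finger_gap: 0.0498
grip_force: 26.3
```

Call:
step_arm(increments=[0.4,0,0,0.7,0,0.4,0,0,0.9,0,0.4,0,0,0.9,0,0.4,0,0,0.9,0,0.4,0,0,0.7,0,0.4,0,0,0.3,0,0.4,0,0,0,0,0.4,0,0,0,0])

```text
t: 14.65
eef_pos: [0.4426, 0.4012, 0.2781]
eef_rot: [0.0, 0.808, 0.589, 0.001]
force: [0.8, 0.4, -1.2]
finger_gap: 0.0496
grip_force: 26.3
```

```bash
python3 -c "
from h import *
plan((.442,.400,.078,1.26))
"
```

```text
t 14.7 grasp [0.443 0.401 0.123] yaw 1.260 q6 0.93 gap 0.050 tilt z [ 0.002  0.001 -1.   ]
turn 0.00  shift x -0.04 y -0.01 z 1.14
```

Call:
step_arm(increments=[0.4,-0.04,-0.01,0.3,0,0.4,0,0,0.3,0,0.4,0,0,0.3,0,0.4,0,0,0.2,0,0.4,0,0,0,0,0.4,0,0,0,0])

```text
t: 15.25
eef_pos: [0.4406, 0.4001, 0.2321]
eef_rot: [0.0, 0.808, 0.59, -0.0]
force: [1.3, 0.8, -0.3]
finger_gap: 0.0493
grip_force: 26.3
```

```bash
python3 -c "
from h import *
plan((.442,.400,.078,1.26));print(ctrl.read_state()['force'])
"
```

```text
t 15.2 grasp [0.44  0.4   0.077] yaw 1.262 q6 0.93 gap 0.049 tilt z [-0. -0. -1.]
turn 0.01  shift x 0.01 y 0.04 z -0.02
[ 1.26   0.824 -0.27 ]
```

Call:
step_arm(increments=[0.8,0,0,0,0,0.8,0,0,0,0,0.8,0,0,0,0,0.8,0,0,-0.5,0,0.8,0,0,-0.9,0,0.8,0,0,-0.9,0,0.8,0,0,-0.9,0,0.8,0,0,-0.9,0])

```text
t: 16.05
eef_pos: [0.4405, 0.3999, 0.3982]
eef_rot: [-0.0, 0.808, 0.59, 0.0]
force: [0.7, -0.5, 0.0]
finger_gap: 0.0684
grip_force: 0.0
```

Call:
step_arm(increments=[1,0,0,-0.9,-0.69,1,0,0,-0.5,-0.69,1,0,0,0,-0.69,1,-0.5,0,0,0,1,-0.9,0,0,0,1,-0.9,0,0,0,1,-0.9,0,0,0,1,-0.3,0,0,0])

```text
t: 16.85
eef_pos: [0.4406, 0.2578, 0.4527]
eef_rot: [0.0, 0.708, 0.707, -0.0]
force: [-0.2, 0.6, 0.1]
finger_gap: 0.0855
grip_force: 0.0
```

```bash
python3 -c "
from h import *
W=cam('wrist');caps(W,.10)
plan((.465,-.374,.29,1.571),(.465,-.374,.125,1.571))
"
```

```text
cap 2515 0.4401 0.3966 r 0.0252 pix [ 20.204 281.903]
t 16.9 grasp [0.441 0.257 0.298] yaw 1.569 q6 0.39 gap 0.085 tilt z [ 0.    -0.001 -1.   ]
turn -0.01  shift x -15.78 y 0.60 z 0.20
turn 0.00  shift x 0.00 y 0.00 z 4.12
```

Call:
step_arm(increments=[1,-0.5,0.1,0,0,1,-0.95,0.1,0,0,1,-0.95,0.1,0,0,1,-0.95,0.1,0,0,1,-0.95,0.1,0,0,1,-0.95,0.1,0,0,1,-0.95,0,0,0,1,-0.95,0,0,0])

```text
t: 17.7
eef_pos: [0.4656, -0.0266, 0.453]
eef_rot: [0.0, 0.706, 0.708, 0.001]
force: [1.3, -1.5, 0.6]
finger_gap: 0.0852
grip_force: 0.0
```

Call:
step_arm(increments=[1,-0.95,0,0,0,1,-0.95,0,0,0,1,-0.95,0,0,0,1,-0.95,0,0,0,1,-0.95,0,0,0,1,-0.95,0,0,0,1,-0.95,0,0,0,1,-0.95,0,0,0])

```text
t: 18.5
eef_pos: [0.4663, -0.331, 0.4527]
eef_rot: [0.0, 0.707, 0.708, 0.001]
force: [0.5, -0.1, 1.3]
finger_gap: 0.0857
grip_force: 0.0
```

Call:
step_arm(increments=[1,-0.6,0,0,0,1,-0.38,0,0,0,1,0,0,0,0,1,0,0,0,0])

```text
t: 18.9
eef_pos: [0.466, -0.3683, 0.4524]
eef_rot: [-0.001, 0.707, 0.708, 0.001]
force: [-0.2, 0.7, -0.3]
finger_gap: 0.0854
grip_force: 0.0
```

```bash
python3 -c "
from h import *
W=cam('wrist');caps(W,.15)
T=cam('top');caps(T,.15,200)
plan((.465,-.374,.125,1.571))
"
```

```text
cap 3649 0.4643 -0.3726 r 0.0264 pix [207.985 281.342]
cap 352 0.4635 -0.3719 r 0.0270 pix [255.182 417.182]
cap 304 0.4393 0.3828 r 0.0245 pix [265.766 107.612]
cap 337 0.0901 -0.7217 r 0.0469 pix [404.599 554.398]
t 19.0 grasp [ 0.466 -0.368  0.298] yaw 1.573 q6 -0.79 gap 0.085 tilt z [ 0.     0.001 -1.   ]
turn 0.02  shift x -0.16 y -0.02 z 4.32
```

Call:
step_arm(increments=[1,-0.14,-0.02,0.4,0,1,0,0,0.8,0,1,0,0,0.8,0,1,0,0,0.8,0,1,0,0,0.8,0,1,0,0,0.5,0,1,0,0,0.2,0,1,0,0,0,0])

```text
t: 19.8
eef_pos: [0.4641, -0.3738, 0.2786]
eef_rot: [-0.002, 0.707, 0.708, 0.0]
force: [0.0, -0.1, 0.1]
finger_gap: 0.0852
grip_force: 0.0
```

Call:
step_arm(increments=[0.4,0,0,0,0,0.4,0,0,0,0,0.4,0,0,0,0,0.4,0,0,0,0,0.4,0,0,0,0,0.4,0,0,0,0], newtons=25)

```text
t: 20.4
eef_pos: [0.4653, -0.3754, 0.2827]
eef_rot: [0.002, 0.707, 0.707, -0.0]
force: [0.8, -0.5, 5.4]
finger_gap: 0.0493
grip_force: 26.5
```

```bash
python3 -c "
from h import *
plan((.465,-.374,.30,1.571),(.471,.310,.30,2.52),(.471,.310,.12,2.52))
"
```

```text
t 20.4 grasp [ 0.466 -0.376  0.128] yaw 1.572 q6 -0.80 gap 0.049 tilt z [ 0.002 -0.002 -1.   ]
turn 0.01  shift x 0.04 y -0.02 z -4.30
turn -6.33  shift x 9.84 y 13.99 z -0.00
turn 0.00  shift x 0.00 y 0.00 z 4.50
```

Call:
step_arm(increments=[0.4,0,0,-0.3,0,0.4,0,0,-0.6,0,0.4,0,0,-0.8,0,0.4,0,0,-0.9,0,0.4,0,0,-0.9,0,0.4,0.3,0,-0.8,0,0.4,0.6,0,0,0,0.4,0.8,0,0,0])

```text
t: 21.2
eef_pos: [0.4645, -0.3069, 0.4548]
eef_rot: [0.002, 0.707, 0.707, 0.0]
force: [-0.1, 1.8, -1.3]
finger_gap: 0.0494
grip_force: 26.2
```

Call:
step_arm(increments=[0.4,0.95,0,0,0,0.4,0.95,0,0,0,0.4,0.95,0,0,0,0.4,0.95,0,0,0,0.4,0.95,0,0,0,0.4,0.95,0,0,0,0.4,0.95,0,0,0,0.4,0.95,0,0,0])

```text
t: 22.0
eef_pos: [0.4636, -0.0012, 0.4527]
eef_rot: [-0.0, 0.707, 0.707, -0.0]
force: [0.4, 0.2, -1.5]
finger_gap: 0.0498
grip_force: 26.2
```

Call:
step_arm(increments=[0.4,0.95,0,0,0,0.4,0.95,0,0,0,0.4,0.95,0,0,0,0.4,0.95,0,0,0,0.4,0.95,0,0,0,0.4,0.95,0,0,0,0.4,0.95,0,0,0,0.4,0.5,0,0,0])

```text
t: 22.8
eef_pos: [0.4632, 0.2857, 0.4525]
eef_rot: [-0.001, 0.706, 0.708, -0.0]
force: [1.1, -0.7, -0.8]
finger_gap: 0.0493
grip_force: 26.2
```

Call:
step_arm(increments=[0.4,0,0,0,-0.9,0.4,0,0,0,-0.9,0.4,0,0,0,-0.9,0.4,0,0,0,-0.9,0.4,0,0,0,-0.9,0.4,0,0,0,-0.9,0.4,0,0,0,-0.9,0.4,0,0,0,0])

```text
t: 23.6
eef_pos: [0.4636, 0.2831, 0.4525]
eef_rot: [-0.0, 0.307, 0.952, -0.0]
force: [0.0, -0.5, -1.1]
finger_gap: 0.0492
grip_force: 26.2
```

```bash
python3 -c "
from h import *
plan((.471,.310,.13,2.517))
"
```

```text
t 23.6 grasp [0.463 0.283 0.298] yaw 2.517 q6 -0.53 gap 0.049 tilt z [-0.001 -0.    -1.   ]
turn -0.00  shift x 0.24 y 0.66 z 4.19
```

Call:
step_arm(increments=[0.4,0.12,0.33,0,0,0.4,0.12,0.33,0,0,0.4,0,0,0.9,0,0.4,0,0,0.9,0,0.4,0,0,0.9,0,0.4,0,0,0.9,0,0.4,0,0,0.59,0,0.4,0,0,0,0])

```text
t: 24.4
eef_pos: [0.4698, 0.3103, 0.2802]
eef_rot: [-0.004, 0.308, 0.952, -0.003]
force: [-0.1, -0.3, -1.5]
finger_gap: 0.0495
grip_force: 26.4
```

```bash
python3 -c "
from h import *
plan((.471,.310,.078,2.517))
"
```

```text
t 24.4 grasp [0.468 0.31  0.126] yaw 2.516 q6 -0.49 gap 0.050 tilt z [-0.009 -0.004 -1.   ]
turn -0.00  shift x -0.05 y 0.04 z 1.19
```

Call:
step_arm(increments=[0.4,0,0.02,0,0,0.4,0,0,0.3,0,0.4,0,0,0.3,0,0.4,0,0,0.3,0,0.4,0,0,0.15,0,0.4,0,0,0,0,0.4,0,0,0,0])

```text
t: 25.1
eef_pos: [0.4722, 0.3109, 0.2429]
eef_rot: [-0.0, 0.307, 0.952, -0.0]
force: [0.1, -0.5, -0.2]
finger_gap: 0.0494
grip_force: 26.4
```

```bash
python3 -c "
from h import *
plan((.471,.310,.078,2.517));print(ctrl.read_state()['force'])
"
```

```text
t 25.1 grasp [0.472 0.311 0.088] yaw 2.517 q6 -0.49 gap 0.049 tilt z [-0. -0. -1.]
turn -0.00  shift x 0.01 y -0.03 z 0.26
[ 0.105 -0.473 -0.222]
```

Call:
step_arm(increments=[0.4,0,0,0.15,0,0.4,0,0,0.1,0,0.4,0,0,0,0])

```text
t: 25.4
eef_pos: [0.4722, 0.311, 0.2329]
eef_rot: [-0.0, 0.307, 0.952, 0.0]
force: [-0.9, -0.6, -1.3]
finger_gap: 0.0491
grip_force: 26.4
```

```bash
python3 -c "
from h import *
plan((.471,.310,.078,2.517));print(ctrl.read_state()['force'])
"
```

```text
t 25.4 grasp [0.472 0.311 0.078] yaw 2.517 q6 -0.49 gap 0.049 tilt z [ 0.  0. -1.]
turn -0.00  shift x 0.01 y -0.04 z 0.01
[-0.86  -0.604 -1.269]
```

Call:
step_arm(increments=[0.8,0,0,0,0,0.8,0,0,0,0,0.8,0,0,0,0,0.8,0,0,-0.5,0,0.8,0,0,-0.9,0,0.8,0,0,-0.9,0,0.8,0,0,-0.9,0,0.8,0,0,-0.9,0])

```text
t: 26.2
eef_pos: [0.4719, 0.3108, 0.3987]
eef_rot: [0.0, 0.307, 0.952, 0.0]
force: [0.8, -0.2, 0.5]
finger_gap: 0.0684
grip_force: 0.0
```

Call:
step_arm(increments=[0.8,0,0,-0.9,-0.8,0.8,0,0,-0.6,-0.8,0.8,0,0,0,-0.8,0.8,0,0,0,-0.8,0.8,0,0,0,-0.8,0.8,0,0,0,-0.8,0.8,0,0,0,-0.8,0.8,0,0,0,0])

```text
t: 27.0
eef_pos: [0.4721, 0.3109, 0.4572]
eef_rot: [0.0, -0.107, 0.994, 0.0]
force: [-0.2, 0.5, -0.6]
finger_gap: 0.0683
grip_force: 0.0
```

```bash
python3 -c "
from h import *
plan((.56,.165,.30,-2.92))
"
```

```text
t 27.0 grasp [0.472 0.311 0.303] yaw -2.927 q6 -1.33 gap 0.068 tilt z [ 0.  0. -1.]
turn -0.04  shift x -1.34 y -4.04 z 0.06
```

Call:
step_arm(increments=[0.6,-0.2,-0.6,0,0,0.6,-0.3,-0.8,0,0,0.6,-0.3,-0.8,0,0,0.6,-0.3,-0.8,0,0,0.6,-0.24,-0.8,0,0,0.6,0,-0.24,0,0,0.6,0,0,0,0,0.6,0,0,0,0])

```text
t: 27.8
eef_pos: [0.5586, 0.1651, 0.457]
eef_rot: [-0.0, -0.107, 0.994, 0.0]
force: [-0.5, -0.2, -0.2]
finger_gap: 0.0513
grip_force: 0.0
```

```bash
python3 -c "
from h import *
plan((.4555,.145,.30,-2.92))
W=cam('wrist');T=cam('top');save(W,'w5.png')
for p in (W,T):
 for n in('muff_yellow','muff_yellow_crown'):
  r=ctrl.search_frame(n,p);print(n,[(x['location'],round(x['confidence'],2),at(p,x['location'],.123)[:2],at(p,x['location'],.152)[:2]) for x in r])
print('base',caps(W,.06,300,(18,35)))
"
```

```text
t 27.8 grasp [0.558 0.165 0.302] yaw -2.927 q6 -1.62 gap 0.051 tilt z [-0.001  0.001 -1.   ]
turn -0.05  shift x 2.62 y 0.07 z 0.06
muff_yellow [([76.3, 287.6], 0.82, array([0.469, 0.15 ]), array([0.471, 0.15 ])), ([187.9, 469.9], 0.67, array([0.521, 0.314]), array([0.519, 0.299]))]
muff_yellow_crown [([71.9, 285.6], 0.65, array([0.466, 0.148]), array([0.469, 0.148]))]
muff_yellow [([271.7, 214.6], 0.52, array([0.426, 0.125]), array([0.426, 0.123]))]
muff_yellow_crown [([271.0, 216.1], 0.75, array([0.428, 0.121]), array([0.428, 0.119]))]
cap 1367 0.5125 0.1577 r 0.0327 pix [132.005 284.97 ]
base [(0.5124976634979248, 0.15766902267932892, 0.032689303159713745)]
```

View pics/w5.png

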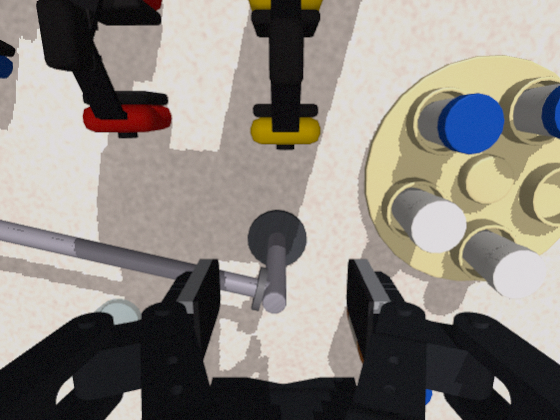

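The view shows the yellow muff aligned with the tool (band column 286, near cup at (130,285)). The first cup is seated in its pocket at (120,470), and the second is in the next pocket.

Call:
step_arm(increments=[0.6,0.5,0.07,0,0,0.6,0.7,0,0,0,0.6,0.7,0,0,0,0.6,0.5,0,0,0,0.6,0.22,0,0,0,0.6,0,0,0,0,0.6,0,0,0,0])

```text
t: 28.8
eef_pos: [0.4565, 0.1451, 0.4575]
eef_rot: [0.001, -0.108, 0.994, 0.0]
force: [0.3, 0.5, -0.2]
finger_gap: 0.0511
grip_force: 0.0
```

Call:
step_arm(increments=[0.6,0,0,0.6,0,0.6,0,0,0.8,0,0.6,0,0,0.8,0,0.6,0,0,0.8,0,0.6,0,0,0.6,0,0.6,0,0,0.3,0,0.6,0,0,0.1,0,0.6,0,0,0,0])

```text
t: 29.6
eef_pos: [0.4567, 0.145, 0.2972]
eef_rot: [0.0, -0.107, 0.994, 0.0]
force: [-0.4, 0.1, 0.0]
finger_gap: 0.0515
grip_force: 0.0
```

Call:
step_arm(increments=[0.1,0,0,0,0,0.1,0,0,0,0,0.1,0,0,0,0,0.1,0,0,0,0,0.1,0,0,0,0,0.1,0,0,0,0], newtons=40)

```text
t: 30.2
eef_pos: [0.457, 0.1452, 0.2988]
eef_rot: [0.002, -0.107, 0.994, 0.0]
force: [-0.3, 0.9, 5.4]
finger_gap: 0.0231
grip_force: 40.6
```

```bash
python3 -c "
from h import *
s,_=pose();print(s['grip_force'],s['force'])
x0=plan((.4555,.145,.325,-2.92),(.633,.097,.325,3.124),(.633,.097,.18,3.124))
"
```

```text
40.582873821258545 [-0.294  0.948  5.393]
t 30.2 grasp [0.458 0.145 0.144] yaw -2.927 q6 -1.63 gap 0.023 tilt z [ 0.004  0.001 -1.   ]
turn -0.04  shift x 0.05 y 0.00 z -4.52
turn -40.29  shift x -4.46 y -1.12 z -0.00
turn 0.00  shift x 0.00 y 0.00 z 3.63
```

Call:
step_arm(increments=[0.1,0,0,-0.3,0,0.1,0,0,-0.6,0,0.1,0,0,-0.8,0,0.1,0,0,-0.9,0,0.1,0,0,-0.9,0,0.1,0,0,-0.8,0.5,0.1,0,0,-0.4,0.55,0.1,0,0,0,0.5])

```text
t: 31.0
eef_pos: [0.4561, 0.1448, 0.4885]
eef_rot: [0.002, 0.01, 1.0, 0.0]
force: [-0.0, -0.1, -2.3]
finger_gap: 0.0233
grip_force: 39.7
```

Call:
step_arm(increments=[0.1,-0.5,-0.12,0,0,0.1,-0.7,-0.2,0,0,0.1,-0.7,-0.2,0,0,0.1,-0.7,-0.2,0,0,0.1,-0.7,-0.2,0,0,0.1,-0.7,-0.2,0,0,0.1,-0.41,0,0,0,0.1,0,0,0,0])

```text
t: 31.8
eef_pos: [0.6327, 0.0963, 0.4832]
eef_rot: [-0.002, 0.009, 1.0, -0.0]
force: [-0.4, -1.1, -3.4]
finger_gap: 0.0234
grip_force: 39.7
```

```bash
python3 -c "
from h import *
plan((.633,.097,.33,3.124),(.633,.097,.17,3.124))
S=cam('side');T=cam('top');W=cam('wrist')
cv2.imwrite('pics/s6.png',np.hstack([cv2.resize(S['image'][120:300,180:380,::-1],(400,360)),cv2.resize(T['image'][130:310,170:370,::-1],(400,360))]))
"
```

```text
t 31.8 grasp [0.632 0.096 0.329] yaw 3.123 q6 -1.51 gap 0.023 tilt z [-0.003 -0.001 -1.   ]
turn -0.01  shift x -0.02 y 0.02 z -0.04
turn 0.00  shift x 0.00 y 0.00 z 4.00
```

View pics/s6.png

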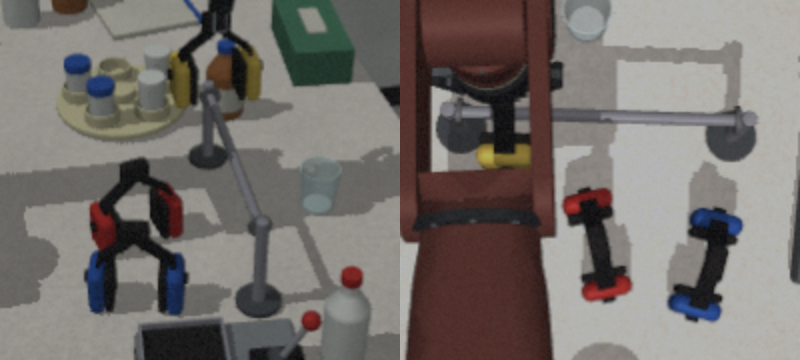

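The muff hangs upright from the gripper above the bar at the left third. In the side view (left half of the picture) the cups straddle the bar line, both sample cups stand in the carousel, and the lever is over.

Call:
step_arm(increments=[0.1,0,0,0.4,0,0.1,0,0,0.6,0,0.1,0,0,0.6,0,0.1,0,0,0.6,0,0.1,0,0,0.6,0,0.1,0,0,0.5,0,0.1,0,0,0.3,0,0.1,0,0,0.1,0])

```text
t: 32.75
eef_pos: [0.6302, 0.0972, 0.3345]
eef_rot: [-0.002, 0.008, 1.0, -0.0]
force: [0.1, 0.2, -2.9]
finger_gap: 0.0234
grip_force: 39.6
```

Call:
step_arm(increments=[0.1,0,0,0.1,0,0.1,0,0,0.1,0,0.1,0,0,0,0,0.1,0,0,0,0])

```text
t: 33.15
eef_pos: [0.632, 0.097, 0.3301]
eef_rot: [0.001, 0.009, 1.0, 0.0]
force: [0.3, -0.3, -2.5]
finger_gap: 0.023
grip_force: 39.7
```

```bash
python3 -c "
from h import *
plan((.633,.097,.169,3.124));print(ctrl.read_state()['force'])
"
```

```text
t 33.1 grasp [0.632 0.097 0.175] yaw 3.124 q6 -1.51 gap 0.023 tilt z [ 0.002  0.    -1.   ]
turn 0.00  shift x -0.02 y -0.00 z 0.16
[ 0.302 -0.332 -2.469]
```

Call:
step_arm(increments=[0.1,0,0,0.1,0,0.1,0,0,0.1,0,0.1,0,0,0.05,0,0.1,0,0,0,0])

```text
t: 33.55
eef_pos: [0.635, 0.0971, 0.3255]
eef_rot: [0.007, 0.009, 1.0, 0.0]
force: [2.2, 0.3, 9.6]
finger_gap: 0.0234
grip_force: 41.4
```

Call:
step_arm(increments=[0.55,0,0,0,0,0.55,0,0,0,0,0.55,0,0,0,0,0.55,0,0,-0.3,0,0.55,0,0,-0.6,0,0.55,0,0,-0.9,0,0.55,0,0,-0.9,0,0.55,0,0,-0.8,0])

```text
t: 34.35
eef_pos: [0.6315, 0.0971, 0.4613]
eef_rot: [0.0, 0.009, 1.0, 0.0]
force: [1.4, 0.6, 0.5]
finger_gap: 0.0471
grip_force: 0.0
```

```bash
cat >> h.py <<'E'
def muff(p,name):
    """cup blobs of a muff colour: positions at z=.05 (fit in picture)"""
    h=cv2.cvtColor(p['image'],cv2.COLOR_RGB2HSV).astype(int);H=(h[...,0]+30)%180
    lo,hi={'red':(20,40),'yellow':(48,66),'blue':(135,160)}[name]
    m=((H>=lo)&(H<=hi)&(h[...,1]>120)&(h[...,2]>50)).astype(np.uint8)
    n,l,st,ce=cv2.connectedComponentsWithStats(m)
    for i in range(1,n):
        if st[i][4]>60: print(name,st[i][4],ce[i][::-1],'z.06',at(p,ce[i][::-1],.06)[:2],'z.03',at(p,ce[i][::-1],.03)[:2])
E
python3 -c "
from h import *
plan((.55,0,.30,-2.92))
S=cam('side');T=cam('top')
muff(T,'red');muff(T,'blue');muff(S,'yellow')
r=ctrl.search_frame('muff_yellow_crown',S);print([(x['location'],x['confidence']) for x in r]);print(proj(S,[(.633,.097,.15),(.633,.097,.165)]))
cv2.imwrite('pics/s7.png',np.hstack([cv2.resize(S['image'][120:300,180:380,::-1],(400,360)),cv2.resize(T['image'][130:310,170:370,::-1],(400,360))]))
"
```

```text
t 34.4 grasp [0.632 0.097 0.307] yaw 3.124 q6 -1.51 gap 0.047 tilt z [ 0.001  0.    -1.   ]
turn 40.30  shift x 2.52 y -1.92 z 0.17
red 140 [128.386 208.7  ] z.06 [0.807 0.151] z.03 [0.816 0.154]
red 64 [156.125 225.125] z.06 [0.731 0.106] z.03 [0.738 0.108]
red 105 [155.133 394.667] z.06 [ 0.736 -0.35 ] z.03 [ 0.743 -0.358]
red 69 [158.522 191.217] z.06 [0.724 0.196] z.03 [0.731 0.2  ]
red 83 [176.904 239.627] z.06 [0.675 0.067] z.03 [0.68  0.068]
red 76 [186.579 423.671] z.06 [ 0.65  -0.426] z.03 [ 0.655 -0.436]
red 171 [229.784 263.047] z.06 [0.535 0.005] z.03 [0.537 0.005]
red 178 [232.275 553.506] z.06 [ 0.524 -0.794] z.03 [ 0.527 -0.813]
red 83 [254.084 189.145] z.06 [0.471 0.197] z.03 [0.472 0.201]
red 90 [250.289 208.1  ] z.06 [0.481 0.148] z.03 [0.483 0.15 ]
red 480 [282.623 218.517] z.06 [0.398 0.12 ] z.03 [0.398 0.122]
red 101 [271.238 193.02 ] z.06 [0.427 0.186] z.03 [0.427 0.19 ]
red 178 [274.208 272.904] z.06 [ 0.42 -0.02] z.03 [ 0.42  -0.021]
red 103 [301.99  204.126] z.06 [0.349 0.156] z.03 [0.347 0.16 ]
red 69 [331.188 221.783] z.06 [0.275 0.111] z.03 [0.271 0.113]
r
[... 1305 characters left out ...]
 0.879 -0.402] z.03 [ 0.89  -0.412]
blue 135 [158.919 139.044] z.06 [0.723 0.336] z.03 [0.73  0.343]
blue 112 [159.688  15.473] z.06 [0.723 0.678] z.03 [0.73  0.693]
blue 180 [239.656 327.622] z.06 [ 0.509 -0.163] z.03 [ 0.511 -0.168]
blue 305 [253.977 141.689] z.06 [0.471 0.32 ] z.03 [0.472 0.327]
blue 305 [265.764 107.633] z.06 [0.44  0.409] z.03 [0.44  0.418]
blue 184 [283.522 316.527] z.06 [ 0.395 -0.133] z.03 [ 0.395 -0.136]
blue 369 [403.962 554.122] z.06 [ 0.06  -0.777] z.03 [ 0.051 -0.795]
yellow 140 [195.579 306.043] z.06 [0.697 0.094] z.03 [0.709 0.133]
yellow 181 [199.856 272.116] z.06 [0.579 0.096] z.03 [0.588 0.135]
[([183.2, 282.0], 0.88)]
[[175.452 287.855]
 [171.636 287.914]]
```

View pics/s7.png

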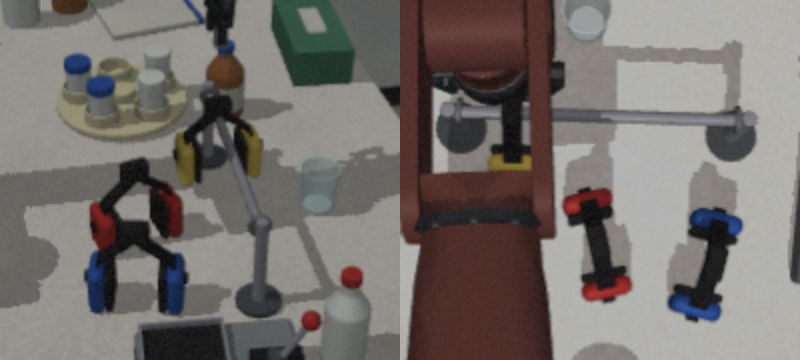

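Yellow hangs astride the bar, with its cups level either side at side-view (200,272) and (196,306). Red is next, at (.4775,-.0075).

Call:
step_arm(increments=[0.6,0,0,0,-0.8,0.6,0,0,0,-0.74,0.6,0.6,-0.25,0,0,0.6,0.8,-0.3,0,0,0.6,0.8,-0.3,0,0,0.6,0.8,-0.3,0,0,0.6,0.8,-0.3,0,0,0.6,0.53,-0.28,0,0])

```text
t: 35.3
eef_pos: [0.4748, -0.0078, 0.457]
eef_rot: [-0.002, -0.107, 0.994, 0.0]
force: [0.7, -1.5, -0.2]
finger_gap: 0.051
grip_force: 0.0
```

Call:
step_arm(increments=[0.6,0,0,0,0,0.6,0,0,0,0])

```text
t: 35.5
eef_pos: [0.4767, -0.0074, 0.458]
eef_rot: [-0.001, -0.106, 0.994, 0.0]
force: [0.2, -0.2, 0.5]
finger_gap: 0.0513
grip_force: 0.0
```

```bash
python3 -c "
from h import *
plan((.4775,-.0075,.14,-2.928))
W=cam('wrist');muff(W,'red')
S=cam('side');print('S',[(x['location'],at(S,x['location'],.14)[:2]) for x in ctrl.search_frame('muff_red_crown',S)],proj(S,[(.4775,-.0075,.14)]))
"
```

```text
t 35.5 grasp [ 0.477 -0.007  0.303] yaw -2.929 q6 -1.95 gap 0.051 tilt z [-0.001  0.001 -1.   ]
turn -0.01  shift x -0.02 y -0.01 z 4.08
red 1445 [118.418 280.51 ] z.06 [ 0.42  -0.021] z.03 [ 0.42  -0.021]
red 997 [238.308 281.933] z.06 [0.536 0.005] z.03 [0.547 0.007]
S [([224.4, 254.9], array([ 0.482, -0.114]))] [[203.022 246.865]]
```

Call:
step_arm(increments=[0.6,0,0,0.6,0,0.6,0,0,0.8,0,0.6,0,0,0.8,0,0.6,0,0,0.8,0,0.6,0,0,0.6,0,0.6,0,0,0.3,0,0.6,0,0,0.1,0,0.6,0,0,0,0])

```text
t: 36.45
eef_pos: [0.4776, -0.0071, 0.2992]
eef_rot: [-0.0, -0.107, 0.994, 0.0]
force: [-0.1, -0.2, -0.6]
finger_gap: 0.0512
grip_force: 0.0
```

Call:
step_arm(increments=[0.1,0,0,0,0,0.1,0,0,0,0,0.1,0,0,0,0,0.1,0,0,0,0,0.1,0,0,0,0,0.1,0,0,0,0], newtons=40)

```text
t: 37.05
eef_pos: [0.4781, -0.0076, 0.3008]
eef_rot: [0.002, -0.107, 0.994, -0.001]
force: [0.6, -0.7, 6.2]
finger_gap: 0.0232
grip_force: 40.4
```

Call:
step_arm(increments=[0.1,0,0,-0.3,0,0.1,0,0,-0.6,0,0.1,0,0,-0.8,0,0.1,0,0,-0.9,0,0.1,0,0,-0.9,0,0.1,0,0,-0.8,0.5,0.1,0,0,-0.5,0.55,0.1,0,0,0,0.5])

```text
t: 37.85
eef_pos: [0.4772, -0.0072, 0.4951]
eef_rot: [0.003, 0.011, 1.0, -0.0]
force: [0.1, 0.3, -1.4]
finger_gap: 0.0232
grip_force: 39.6
```

```bash
python3 -c "
from h import *
plan((.634,-.013,.333,-3.159))
"
```

```text
t 37.9 grasp [ 0.478 -0.007  0.34 ] yaw 3.120 q6 -1.71 gap 0.023 tilt z [ 0.006 -0.001 -1.   ]
turn 41.86  shift x -3.90 y -0.07 z 0.18
```

Call:
step_arm(increments=[0.1,-0.5,-0.07,0,0,0.1,-0.7,0,0,0,0.1,-0.7,0,0,0,0.1,-0.7,0,0,0,0.1,-0.7,0,0,0,0.1,-0.6,0,0,0,0.1,0,0,0,0,0.1,0,0,0,0])

```text
t: 38.65
eef_pos: [0.6327, -0.0129, 0.4896]
eef_rot: [-0.002, 0.009, 1.0, 0.0]
force: [-0.2, 0.2, -2.5]
finger_gap: 0.0229
grip_force: 39.5
```

Call:
step_arm(increments=[0.1,0,0,0.4,0,0.1,0,0,0.6,0,0.1,0,0,0.6,0,0.1,0,0,0.6,0,0.1,0,0,0.6,0,0.1,0,0,0.6,0,0.1,0,0,0.4,0,0.1,0,0,0.2,0])

```text
t: 39.45
eef_pos: [0.6319, -0.0129, 0.3293]
eef_rot: [-0.001, 0.009, 1.0, 0.0]
force: [-0.1, 0.3, 1.4]
finger_gap: 0.0232
grip_force: 40.0
```

Call:
step_arm(increments=[0.1,0,0,0.1,0,0.1,0,0,0.1,0,0.1,0,0,0,0,0.1,0,0,0,0])

```text
t: 39.85
eef_pos: [0.6337, -0.0131, 0.327]
eef_rot: [0.001, 0.009, 1.0, -0.0]
force: [-3.8, 1.1, 7.5]
finger_gap: 0.0235
grip_force: 40.6
```

```bash
python3 -c "
from h import *
plan((.634,-.013,.169,-3.159));print(ctrl.read_state()['force'])
"
```

```text
t 39.9 grasp [ 0.634 -0.013  0.172] yaw 3.123 q6 -1.68 gap 0.023 tilt z [ 0.003 -0.    -1.   ]
turn 41.88  shift x 0.00 y 0.00 z 0.08
[-3.798  1.143  7.537]
```

Call:
step_arm(increments=[0.55,0,0,0,0,0.55,0,0,0,0,0.55,0,0,0,0,0.55,0,0,-0.3,0,0.55,0,0,-0.6,0,0.55,0,0,-0.9,0,0.55,0,0,-0.9,0,0.55,0,0,-0.7,0])

```text
t: 40.65
eef_pos: [0.6332, -0.0131, 0.4627]
eef_rot: [0.002, 0.009, 1.0, -0.0]
force: [0.3, -0.2, 0.8]
finger_gap: 0.0468
grip_force: 0.0
```

Call:
step_arm(increments=[0.6,0,0,0,0.8,0.6,0,0,0,0.79,0.6,0.5,-0.62,0,0,0.6,0.6,-0.76,0,0,0.6,0.6,-0.76,0,0,0.6,0.6,-0.76,0,0,0.6,0.6,-0.76,0,0,0.6,0.6,-0.76,0,0])

```text
t: 41.45
eef_pos: [0.4513, -0.149, 0.46]
eef_rot: [0.001, 0.128, 0.992, -0.0]
force: [0.4, -1.3, -0.4]
finger_gap: 0.0516
grip_force: 0.0
```

Call:
step_arm(increments=[0.6,0,0,0,0,0.6,0,0,0,0])

```text
t: 41.65
eef_pos: [0.4522, -0.1488, 0.46]
eef_rot: [0.001, 0.129, 0.992, -0.0]
force: [-0.2, 0.7, -0.1]
finger_gap: 0.0513
grip_force: 0.0
```

```bash
python3 -c "
from h import *
plan((.452,-.148,.14,2.885))
W=cam('wrist');caps(W,.06,300);muff(W,'blue')
"
```

```text
t 41.6 grasp [ 0.453 -0.149  0.305] yaw 2.882 q6 -1.78 gap 0.051 tilt z [ 0.002 -0.    -1.   ]
turn -0.02  shift x 0.02 y 0.02 z 4.13
cap 1398 0.3795 -0.1719 r 0.0330 pix [108.929 240.031]
cap 983 0.4864 -0.1992 r 0.0349 pix [229.341 245.855]
blue 1400 [108.946 240.027] z.06 [ 0.378 -0.171] z.03 [ 0.377 -0.174]
blue 993 [229.197 246.056] z.06 [ 0.494 -0.199] z.03 [ 0.502 -0.204]
```

Blue was knocked aside; its centre is now (.436,-.185). I'll correct for that and re-check.

Call:
step_arm(increments=[0.6,0,0,0,-0.15,0.6,0.1,-0.5,0,0,0.6,0.1,-0.47,0,0,0.6,0,0,0,0,0.6,0,0,0,0])

```text
t: 42.2
eef_pos: [0.4364, -0.1839, 0.459]
eef_rot: [-0.0, 0.117, 0.993, 0.0]
force: [0.8, 0.1, -0.4]
finger_gap: 0.0516
grip_force: 0.0
```

```bash
python3 -c "
from h import *
plan((.436,-.185,.14,2.905))
W=cam('wrist');muff(W,'blue')
"
```

```text
t 42.2 grasp [ 0.436 -0.184  0.304] yaw 2.908 q6 -1.88 gap 0.052 tilt z [ 0.     0.001 -1.   ]
turn 0.02  shift x 0.00 y -0.03 z 4.11
blue 1400 [116.932 281.079] z.06 [ 0.378 -0.171] z.03 [ 0.379 -0.172]
blue 976 [236.497 278.626] z.06 [ 0.494 -0.202] z.03 [ 0.503 -0.204]
```

Call:
step_arm(increments=[0.6,0,-0.05,0.6,0.15,0.6,0,0,0.8,0,0.6,0,0,0.8,0,0.6,0,0,0.8,0,0.6,0,0,0.6,0,0.6,0,0,0.35,0,0.6,0,0,0.15,0,0.6,0,0,0,0])

```text
t: 43.05
eef_pos: [0.4356, -0.1859, 0.2949]
eef_rot: [-0.0, 0.128, 0.992, 0.0]
force: [-0.1, 0.2, 1.4]
finger_gap: 0.0511
grip_force: 0.0
```

Call:
step_arm(increments=[0.1,0,0,0,0,0.1,0,0,0,0,0.1,0,0,0,0,0.1,0,0,0,0,0.1,0,0,0,0,0.1,0,0,0,0], newtons=40)

```text
t: 43.65
eef_pos: [0.4361, -0.1866, 0.2968]
eef_rot: [0.002, 0.128, 0.992, -0.0]
force: [0.4, 1.0, 5.8]
finger_gap: 0.0236
grip_force: 40.6
```

Call:
step_arm(increments=[0.1,0,0,-0.3,0,0.1,0,0,-0.6,0,0.1,0,0,-0.8,0,0.1,0,0,-0.9,0,0.1,0,0,-0.9,0,0.1,0,0,-0.8,-0.5,0.1,0,0,-0.5,-0.6,0.1,0,0,0,-0.5])

```text
t: 44.45
eef_pos: [0.4355, -0.1865, 0.4914]
eef_rot: [0.003, 0.007, 1.0, -0.002]
force: [0.1, -0.4, -2.0]
finger_gap: 0.0234
grip_force: 39.6
```

```bash
python3 -c "
from h import *
plan((.632,-.123,.333,3.124))
S=cam('side');T=cam('top');muff(S,'red');muff(S,'yellow');cv2.imwrite('pics/s8.png',np.hstack([cv2.resize(S['image'][120:300,180:380,::-1],(400,360)),cv2.resize(T['image'][130:310,170:370,::-1],(400,360))]))
"
```

```text
t 44.5 grasp [ 0.436 -0.187  0.337] yaw 3.128 q6 -2.11 gap 0.023 tilt z [ 0.006 -0.004 -1.   ]
turn 0.02  shift x -4.86 y 1.69 z 0.09
red 148 [215.568 314.324] z.06 [ 0.694 -0.018] z.03 [0.706 0.018]
red 210 [220.2   278.529] z.06 [ 0.576 -0.015] z.03 [0.584 0.021]
red 96 [258.104 355.5  ] z.06 [ 0.755 -0.237] z.03 [ 0.769 -0.207]
red 68 [279.971 335.059] z.06 [ 0.669 -0.307] z.03 [ 0.68 -0.28]
yellow 76 [191.408 306.237] z.06 [0.704 0.117] z.03 [0.717 0.157]
yellow 158 [198.481 271.703] z.06 [0.58  0.104] z.03 [0.588 0.143]
```

View pics/s8.png

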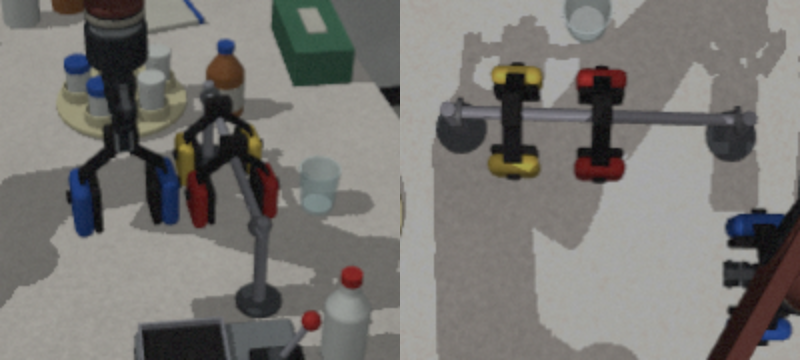

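The view shows yellow and red hung squarely on the bar, and blue held upright. Now I hang blue at the right end.

Call:
step_arm(increments=[0.1,-0.5,0.17,0,0,0.1,-0.8,0.28,0,0,0.1,-0.8,0.28,0,0,0.1,-0.8,0.28,0,0,0.1,-0.8,0.28,0,0,0.1,-0.7,0.24,0,0,0.1,-0.46,0.16,0,0,0.1,0,0,0,0])

```text
t: 45.35
eef_pos: [0.6322, -0.121, 0.4847]
eef_rot: [-0.002, 0.009, 1.0, 0.001]
force: [0.2, -0.3, -1.6]
finger_gap: 0.0235
grip_force: 39.6
```

Call:
step_arm(increments=[0.1,0,0,0,0,0.1,0,0,0,0])

```text
t: 45.55
eef_pos: [0.63, -0.1223, 0.4862]
eef_rot: [-0.001, 0.009, 1.0, 0.0]
force: [0.1, -0.2, -2.0]
finger_gap: 0.0234
grip_force: 39.6
```

```bash
python3 -c "
from h import *
plan((.632,-.123,.167,3.124))
"
```

```text
t 45.5 grasp [ 0.63  -0.122  0.332] yaw 3.123 q6 -1.85 gap 0.023 tilt z [-0.002  0.    -1.   ]
turn -0.01  shift x -0.06 y -0.02 z 4.11
```

Call:
step_arm(increments=[0.1,-0.05,0,0.4,0,0.1,0,0,0.6,0,0.1,0,0,0.6,0,0.1,0,0,0.6,0,0.1,0,0,0.6,0,0.1,0,0,0.6,0,0.1,0,0,0.4,0,0.1,0,0,0.1,0])

```text
t: 46.35
eef_pos: [0.6313, -0.122, 0.3275]
eef_rot: [-0.003, 0.009, 1.0, 0.001]
force: [-0.0, 0.5, -2.0]
finger_gap: 0.0237
grip_force: 39.6
```

Call:
step_arm(increments=[0.1,0,0,0.1,0,0.1,0,0,0.1,0,0.1,0,0,0.05,0,0.1,0,0,0,0])

```text
t: 46.75
eef_pos: [0.6334, -0.1222, 0.3251]
eef_rot: [0.001, 0.009, 1.0, -0.001]
force: [-4.6, 0.9, 6.9]
finger_gap: 0.0236
grip_force: 40.8
```

Contact with the bar; release, rise and retreat toward the robot for a clear view.

Call:
step_arm(increments=[0.55,0,0,0,0,0.55,0,0,0,0,0.55,0,0,0,0,0.55,0,0,-0.3,0,0.55,0,0,-0.6,0,0.55,0,0,-0.9,0,0.55,0,0,-0.9,0,0.55,0,0,-0.9,0])

```text
t: 47.55
eef_pos: [0.6328, -0.122, 0.4673]
eef_rot: [0.0, 0.009, 1.0, -0.0]
force: [0.1, 0.5, -0.5]
finger_gap: 0.047
grip_force: 0.0
```

Call:
step_arm(increments=[0.55,0.5,0,0,0,0.55,0.9,0,0,0,0.55,0.9,0,0,0,0.55,0.9,0,0,0,0.55,0.9,-0.2,0,0,0.55,0.9,-0.5,0,0,0.55,0.5,-0.9,0,0,0.55,0,-0.9,0,0])

```text
t: 48.35
eef_pos: [0.409, -0.2183, 0.4665]
eef_rot: [0.001, 0.008, 1.0, -0.001]
force: [0.7, 1.1, 0.1]
finger_gap: 0.0468
grip_force: 0.0
```

Call:
step_arm(increments=[0.55,0,-0.9,0,0,0.55,0,-0.9,0,0,0.55,0,-0.9,0,0,0.55,0,-0.5,0,0,0.55,0,0,0,0,0.55,0,0,0,0])

```text
t: 48.95
eef_pos: [0.409, -0.3458, 0.4652]
eef_rot: [-0.0, 0.009, 1.0, 0.001]
force: [-1.0, 0.8, -0.1]
finger_gap: 0.0473
grip_force: 0.0
```

```bash
python3 -c "
from h import *
S=cam('side');T=cam('top')
for n in ('red','yellow','blue'):
  for p,l in((S,'S'),(T,'T')): print(n,l,[(x['location'],round(x['confidence'],2)) for x in ctrl.search_frame('muff_'+n,p)])
caps(T,.10,200);print('lever',[at(T,x['location'],.158)[:2] for x in ctrl.search_frame('stop_tip',T)])
for n in('reagent_bottle','wash_bottle','beaker'): print(n,[(x['location'],round(x['confidence'],2)) for x in ctrl.search_frame(n,T)][:3])
cv2.imwrite('pics/end.png',np.hstack([cv2.resize(S['image'][120:320,190:390,::-1],(400,400)),cv2.resize(T['image'][100:300,70:460,::-1],(400,205))[np.r_[0:205,0:195]]]))
print(pose()[0]['force'])
"
```

```text
red S [([202.0, 290.6], 0.82)]
red T [([193.0, 268.5], 0.93)]
yellow S [([185.7, 281.9], 0.79)]
yellow T [([228.3, 404.1], 0.66), ([186.1, 222.8], 0.65)]
blue S [([233.8, 294.0], 0.78), ([166.3, 257.9], 0.54)]
blue T [([191.0, 312.1], 0.81), ([135.5, 261.5], 0.61), ([263.9, 111.5], 0.4)]
cap 305 0.4707 0.3114 r 0.0253 pix [253.977 141.689]
cap 304 0.4397 0.3975 r 0.0255 pix [265.727 107.586]
cap 336 0.0763 -0.7518 r 0.0488 pix [404.536 554.429]
lever [array([ 0.629, -0.388])]
reagent_bottle [([166.0, 147.1], 0.62)]
wash_bottle [([164.5, 384.6], 0.83)]
beaker [([133.2, 262.2], 0.66), ([190.1, 264.6], 0.33), ([193.4, 271.4], 0.15)]
[ 0.289 -0.574  0.8  ]
```

View pics/end.png

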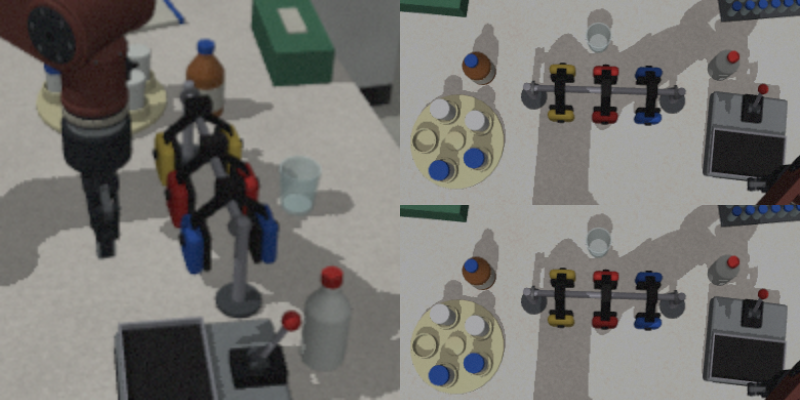

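All three defenders hang on the bar, both cups are in the carousel, the lever is over, and the bottles and beaker have not moved. Handing in.

```bash
python3 -c "
from plant import ctrl
print(ctrl.close_job())"
```

```text
the job is handed in; nothing more can be done
None
```

I handed the job in at about 49 s of the 210 s allowed: the lever is fully over, both sample cups stand in carousel pockets, and the red, yellow and blue ear defenders hang on the bar; the judge returned no verdict, but the last pictures showed all of this in place and the bottles and beaker unmoved.

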